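# Move the castings to the spray rack in reverse order

## Robot

A 6-joint arm with a two-finger parallel gripper is mounted at the origin on the work surface. World frame = base frame: x ahead of the robot, y to its left, z up, the work surface at z = 0. Lengths are in m, angles in degrees, forces in N, time in s.
With the tool pointing down it reaches from about 0.275 to 0.725 m from the base axis. Payload 5.6 kg.
Tool frame: the origin (TCP) lies midway between the tips of the shut fingers; the grasp point (between the pads) lies 19 mm behind it; z points along the fingers, y is the line along which they close (so a half turn about z gives the same grasp; the last joint's range is limited). The gripper opens to 85 mm and grips with 20 to 120 N. Pads are 22 mm wide; open, the fingers measure 114 mm over their backs; the gripper's body (76 mm by 85 mm) begins 54 mm behind the grasp point. The pads swing forward as they close: fully open they stand 13 mm farther back than shut.
Start: joints at [84.488, 14.616, 6.199, 0, -81.583, -16.306], TCP at [0.204, 0.511, 0.231] pointing down, gripper open.
Joint ranges: [-168.99, 168.99], [-69.2, 112.95], [-62.41, 85.93], [-164.36, 98.24], [-168.68, -3.75], [-174.98, 174.98]. Speed limits (degrees/s): [147.25, 147.25, 180, 180, 180, 180].

## Interface

Orientations are given as [roll, pitch, yaw] about the fixed x, y, z axes, in that order (R = Rz(yaw) Ry(pitch) Rx(roll)).
In Python, from rig import sense, capture, camera_model, job_done gives the robot as it stands.
- The arm moves only by the shell command python3 -m inch 'ROWS' [OPENING] [FORCE]. ROWS is JSON, a list of rows, each a list of 4 numbers: the shift along the world's x, y, z in mm, then the turn about the world's z in degrees. A call has exactly 8 rows; each row is the pose to reach, as a shift and turn from the pose commanded when the call began; what a row does not reach only later rows make up. A row lasts 1/8 s, in which the tool goes at most 62.5 mm and 10.7 degrees, less where a joint would pass 70% of its speed; a pose out of reach is approached as far as the arm can. A call with a gripper value outside its range is refused whole. OPENING is the finger opening in mm, from 0 to 85.4, set as the call begins (- or left out, the last holds). The fingers move at their own pace and stop on an object; FORCE is the grip in N (left out, the last holds). Time passes only in rows, so rows that repeat a pose let the fingers close, or fill a call up. It gives the time, the measured TCP pose, the force, the opening and the grip force at its end, in the units of the state.
- sense(): the state, without advancing time (a new reading comes with each control period).
- capture(name): name is "side" or "top"; returns the picture (384x512x3 uint8, red, green, blue); there is no depth.
- camera_model(name): a dict with "intrinsics" (3x3 intrinsics, pixels), "T" (4x4, takes a point from camera to world coordinates). Camera axes: x right, y down, z forward; pixel columns grow to the right and rows downward; lengths in m; the calibration is good to about 2 mm. A picture is of the moment at which its call begins. camera_model takes no time and is no camera call.
- job_done(): hands the job in; it is judged then, once.
The state is a dict: "clock": time; "joint_positions": joint angles; "qd": joint speeds; "joint_torque": joint torques, N m; "eef_pos": TCP position; "ee_rot": TCP orientation; "contact_force": force on the tool from outside, world axes, zero at the start; "wrist_torque": the same for the moment, N m; "finger_gap": finger opening in m; "grasp_force": force on a finger pad.
Only numpy, scipy, OpenCV 4.12 (cv2) and the standard library are available. Lean on these libraries where they do the work, as an engineer would, in place of code of your own. Each camera call takes 0.05 s, during which the arm holds its last target. There are 200 camera calls.

## Task

The four painting handles with pink castings stand in the plywood curing tray in the order they were poured. Move them all to the grey spray rack in the reverse order, counting from the red end of each tray: the one nearest the red end of the curing tray goes into the bay farthest from the red end of the spray rack, and so on, so that the last one ends up next to the red end. Stand each upright on the floor of its own bay, do not drop or tip any, and let go of them all.

Things in the scene. Friction and masses are not known exactly. Their poses are not given: they have to be found in the camera images.
- blue_handle: Painting handle: loose upright blue cylinder, 34 mm diameter, 58 mm high, with a pink resin casting on top (square block 17 x 17 x 22 mm), about 80 mm high in all, about 70 g. Origin: centre of its underside; z up along it. Starts standing on the blue disc in a bay of the curing tray. Best gripped on the cylinder, fingers closing across the row.
- yellow_handle: Painting handle: loose upright yellow cylinder, 34 mm diameter, 58 mm high, with a pink resin casting on top (ball of 21 mm diameter), about 80 mm high in all, about 70 g. Origin: centre of its underside; z up along it. Starts standing on the yellow disc in a bay of the curing tray. Best gripped on the cylinder, fingers closing across the row.
- green_handle: Painting handle: loose upright green cylinder, 34 mm diameter, 58 mm high, with a pink resin casting on top (cone 25 mm wide, 22 mm high), about 80 mm high in all, about 70 g. Origin: centre of its underside; z up along it. Starts standing on the green disc in a bay of the curing tray. Best gripped on the cylinder, fingers closing across the row.
- white_handle: Painting handle: loose upright white cylinder, 34 mm diameter, 58 mm high, with a pink resin casting on top (L-shaped step 9 x 23 mm, 22 mm high), about 80 mm high in all, about 70 g. Origin: centre of its underside; z up along it. Starts standing on the white disc in a bay of the curing tray. Best gripped on the cylinder, fingers closing across the row.
- blue_disc: Flat blue disc, 50 mm diameter, 3 mm thick, fixed on the floor of one bay of the curing tray; it marks the bay in which the blue handle starts and stays visible as a rim around the handle's foot. Origin: centre of its underside.
- yellow_disc: Flat yellow disc, 50 mm diameter, 3 mm thick, fixed on the floor of one bay of the curing tray; it marks the bay in which the yellow handle starts and stays visible as a rim around the handle's foot. Origin: centre of its underside.
- green_disc: Flat green disc, 50 mm diameter, 3 mm thick, fixed on the floor of one bay of the curing tray; it marks the bay in which the green handle starts and stays visible as a rim around the handle's foot. Origin: centre of its underside.
- white_disc: Flat white disc, 50 mm diameter, 3 mm thick, fixed on the floor of one bay of the curing tray; it marks the bay in which the white handle starts and stays visible as a rim around the handle's foot. Origin: centre of its underside.
- curing_tray: Plywood tray, fixed, four 55 x 55 mm bays in a row; 65 (x) by 245 mm (y), floor 5 mm, walls and dividers 5 mm thick, 12 mm high from the underside; a red block 16 mm long, 22 mm high on its +y end. Origin: centre of the underside without the block, at z = 0.002 on a mat; y points along the row to the red end. Bay centres: x = 0, y = 0.09 (by the red end), 0.03, -0.03, -0.09 m. Full at the start.
- spray_rack: Grey tray, fixed, four 55 x 55 mm bays in a row; 65 (x) by 245 mm (y), floor 5 mm, walls and dividers 5 mm thick, 12 mm high from the underside; a red block 16 mm long, 22 mm high on its +y end. Origin: centre of the underside without the block, at z = 0.002 on a mat; y points along the row to the red end. Bay centres: x = 0, y = 0.09 (by the red end), 0.03, -0.03, -0.09 m. Empty at the start.
Things that resemble listed ones, but are neither listed nor needed, are in the scene too. Of the things shaped like the green_handle, the green one is meant.

How it is judged (in metres and radians):
At the end, for the whole second after the job is handed in: Each handle stands in the spray rack bay that mirrors its starting bay (k-th from the red end becomes k-th from the other end), within 13 mm of the bay centre in x and y, on the floor (2 to 9 mm above the underside), within 0.1 rad of upright, at rest (0.02 m/s, 0.2 rad/s) and released (((y of blue_disc in the frame of curing_tray between 0.075 and 0.105 m and y of blue_handle in the frame of spray_rack between -0.103 and -0.077 m) or (y of blue_disc in the frame of curing_tray between 0.015 and 0.045 m and y of blue_handle in the frame of spray_rack between -0.043 and -0.017 m) or (y of blue_disc in the frame of curing_tray between -0.045 and -0.015 m and y of blue_handle in the frame of spray_rack between 0.017 and 0.043 m) or (y of blue_disc in the frame of curing_tray between -0.105 and -0.075 m and y of blue_handle in the frame of spray_rack between 0.077 and 0.103 m)) and x of blue_handle in the frame of spray_rack between -0.013 and 0.013 m and z of blue_handle in the frame of spray_rack between 0.002 and 0.009 m and angle between each of blue_handle, yellow_handle, green_handle, white_handle's own z axis and vertical below 0.1 rad and linear speed of each of blue_handle, yellow_handle, green_handle, white_handle below 0.02 m/s and angular speed of each of blue_handle, yellow_handle, green_handle, white_handle below 0.2 rad/s and contact force between the fingers and blue_handle below 0.05 N and ((y of yellow_disc in the frame of curing_tray between 0.075 and 0.105 m and y of yellow_handle in the frame of spray_rack between -0.103 and -0.077 m) or (y of yellow_disc in the frame of curing_tray between 0.015 and 0.045 m and y of yellow_handle in the frame of spray_rack between -0.043 and -0.017 m) or (y of yellow_disc in the frame of curing_tray between -0.045 and -0.015 m and y of yellow_handle in the frame of spray_rack between 0.017 and 0.043 m) or (y of yellow_disc in the frame of curing_tray between -0.105 and -0.075 m and y of yellow_handle in the frame of spray_rack between 0.077 and 0.103 m)) and x of yellow_handle in the frame of spray_rack between -0.013 and 0.013 m and z of yellow_handle in the frame of spray_rack between 0.002 and 0.009 m and contact force between the fingers and yellow_handle below 0.05 N and ((y of green_disc in the frame of curing_tray between 0.075 and 0.105 m and y of green_handle in the frame of spray_rack between -0.103 and -0.077 m) or (y of green_disc in the frame of curing_tray between 0.015 and 0.045 m and y of green_handle in the frame of spray_rack between -0.043 and -0.017 m) or (y of green_disc in the frame of curing_tray between -0.045 and -0.015 m and y of green_handle in the frame of spray_rack between 0.017 and 0.043 m) or (y of green_disc in the frame of curing_tray between -0.105 and -0.075 m and y of green_handle in the frame of spray_rack between 0.077 and 0.103 m)) and x of green_handle in the frame of spray_rack between -0.013 and 0.013 m and z of green_handle in the frame of spray_rack between 0.002 and 0.009 m and contact force between the fingers and green_handle below 0.05 N and ((y of white_disc in the frame of curing_tray between 0.075 and 0.105 m and y of white_handle in the frame of spray_rack between -0.103 and -0.077 m) or (y of white_disc in the frame of curing_tray between 0.015 and 0.045 m and y of white_handle in the frame of spray_rack between -0.043 and -0.017 m) or (y of white_disc in the frame of curing_tray between -0.045 and -0.015 m and y of white_handle in the frame of spray_rack between 0.017 and 0.043 m) or (y of white_disc in the frame of curing_tray between -0.105 and -0.075 m and y of white_handle in the frame of spray_rack between 0.077 and 0.103 m)) and x of white_handle in the frame of spray_rack between -0.013 and 0.013 m and z of white_handle in the frame of spray_rack between 0.002 and 0.009 m and contact force between the fingers and white_handle below 0.05 N); the robot touches nothing.
It fails at once if a handle is tipped over (more than 0.6 rad from upright) (angle between any of blue_handle, yellow_handle, green_handle, white_handle's own z axis and vertical above 0.6 rad).
It fails at once if a handle is dropped (faster than 0.7 m/s while the fingers do not touch it, a fall of 25 mm or more) ((linear speed of blue_handle above 0.7 m/s and contact force between the fingers and blue_handle below 0.05 N) or (linear speed of yellow_handle above 0.7 m/s and contact force between the fingers and yellow_handle below 0.05 N) or (linear speed of green_handle above 0.7 m/s and contact force between the fingers and green_handle below 0.05 N) or (linear speed of white_handle above 0.7 m/s and contact force between the fingers and white_handle below 0.05 N)).
It also fails if it takes over 118 s, if anything falls off the work surface, if the arm or the gripper's body presses on something with over 40 N, if the wrist force passes 120 N, or if a joint passes its speed limit or range.

## Working session

There is one attempt and no reset: what is moved stays moved. The work goes in short steps, Python scripts to look and compute and a shell command to move; the robot and the scene stay as the last step left them, time stands still between calls to the robot, and variables do not carry over. Pictures are saved under pics/ and viewed, at most 14 in all, crops included, and the job is handed in when it is done.

```bash
mkdir -p pics; python3 - <<'E'
from rig import *
import cv2,numpy as np
for n in("top","side"):
    im=capture(n);cv2.imwrite(f"pics/{n}0.png",cv2.cvtColor(im,cv2.COLOR_RGB2BGR))
    m=camera_model(n);print(n,np.round(m["intrinsics"],1).tolist(),np.round(m["T"],3).tolist())
s=sense();print(s["eef_pos"],s["ee_rot"],s["finger_gap"],s["clock"])
E
```

```text
top [[478.1, 0.0, 261.0], [0.0, 478.1, 186.5], [0.0, 0.0, 1.0]] [[0.02, -0.995, 0.103, 0.416], [-1.0, -0.021, -0.012, 0.003], [0.014, -0.102, -0.995, 0.94], [0.0, 0.0, 0.0, 1.0]]
side [[373.6, 0.0, 260.3], [0.0, 373.6, 197.2], [0.0, 0.0, 1.0]] [[0.968, -0.126, 0.218, 0.305], [-0.251, -0.555, 0.793, -0.757], [0.021, -0.822, -0.569, 0.564], [0.0, 0.0, 0.0, 1.0]]
[0.2041941  0.51023938 0.23050093] [ 1.79905217e+02 -3.45905032e-03 -2.18201741e+01] 0.08528029390716418 0.1
```

View pics/top0.png

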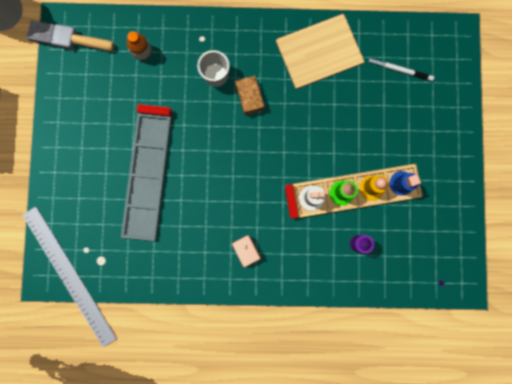

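View pics/side0.png

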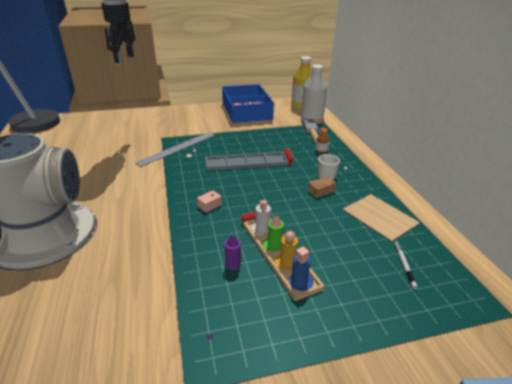

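Top view: the curing tray's red end is at px (292,201). From there come white (313,197), green (345,191), yellow (375,187) and blue (403,182). The spray rack's red end is at (153,110), and its far end is near (140,240). The purple thing at (363,243), outside the tray, is the look-alike of the green handle. I'll confirm that with a crop and measure.

```bash
cat > h.py <<'E'
from rig import *
import cv2,numpy as np
def ray(n,uv,z):
    m=camera_model(n);T=np.array(m["T"]);K=np.array(m["intrinsics"])
    d=T[:3,:3]@np.linalg.solve(K,np.array([*uv,1.]));o=T[:3,3]
    return o+d*(z-o[2])/d[2]
def proj(n,p):
    m=camera_model(n);T=np.array(m["T"]);K=np.array(m["intrinsics"])
    c=K@(T[:3,:3].T@(np.asarray(p)-T[:3,3]));return c[:2]/c[2]
def big(mask,box):
    x0,y0,x1,y1=box;k=np.zeros(mask.shape,np.uint8);k[y0:y1,x0:x1]=mask[y0:y1,x0:x1]
    c=cv2.findContours(k,cv2.RETR_EXTERNAL,cv2.CHAIN_APPROX_NONE)[0]
    return max(c,key=cv2.contourArea)
E
python3 - <<'E'
from h import *
im=cv2.imread("pics/top0.png");hsv=cv2.cvtColor(im,cv2.COLOR_BGR2HSV)
H,S,V=[hsv[...,i].astype(int) for i in range(3)]
red=(((H<6)|(H>174))&(S>170)&(V>90)).astype(np.uint8)
notmat=(~((H>70)&(H<95)&(S>110))).astype(np.uint8)
def rect(c,z,lab):
    b=cv2.boxPoints(cv2.minAreaRect(c));w=np.array([ray("top",p,z)[:2] for p in b])
    e=[np.linalg.norm(w[1]-w[0])*1e3,np.linalg.norm(w[2]-w[1])*1e3]
    i=int(np.argmax(e));v=w[i+1]-w[i]
    print(lab,"px",b.round(1).tolist(),"ctr",w.mean(0).round(4),"edges",np.round(e,1),"longdir",np.degrees(np.arctan2(v[1],v[0])).round(1))
rect(big(red,(270,170,310,230)),.024,"red cure");rect(big(red,(125,95,180,125)),.024,"red rack")
rect(big(notmat,(110,98,185,250)),.014,"rack all");rect(big(notmat,(280,155,430,225)),.014,"cure all")
for n,(h0,h1,box) in dict(green=(50,68,(320,170,365,215)),yellow=(18,28,(355,165,395,210)),blue=(105,125,(380,165,425,200))).items():
    c=big(((H>h0)&(H<h1)&(S>180)).astype(np.uint8),box);print(n,cv2.minEnclosingCircle(c),cv2.boundingRect(c))
cv2.imwrite("pics/c1.png",cv2.resize(im[150:260,275:435],None,fx=5,fy=5,interpolation=cv2.INTER_CUBIC))
E
```

```text
red cure px [[284.3999938964844, 185.5], [292.3999938964844, 184.0], [298.20001220703125, 216.60000610351562], [290.1000061035156, 218.0]] ctr [ 0.4837 -0.0665] edges [15.8 63.6] longdir -169.3
red rack px [[136.60000610351562, 111.9000015258789], [137.39999389648438, 104.0999984741211], [170.3000030517578, 107.5999984741211], [169.39999389648438, 115.30000305175781]] ctr [0.6565 0.2051] edges [15.5 64.4] longdir -94.8
rack all px [[120.0999984741211, 237.39999389648438], [135.8000030517578, 102.19999694824219], [172.5, 106.4000015258789], [156.8000030517578, 241.6999969482422]] ctr [0.5371 0.2156] edges [266.5  72.8] longdir -3.8
cure all px [[283.0, 184.0], [417.79998779296875, 161.5], [423.79998779296875, 197.5], [289.0, 220.0]] ctr [ 0.5072 -0.1888] edges [269.1  71.6] longdir -79.3
green ((343.0, 192.0), 13.341764450073242) (330, 181, 27, 24)
yellow ((373.1875, 186.1875), 14.690924644470215) (359, 175, 29, 26)
blue ((402.30767822265625, 183.15383911132812), 11.739394187927246) (391, 172, 23, 22)
```

View pics/c1.png

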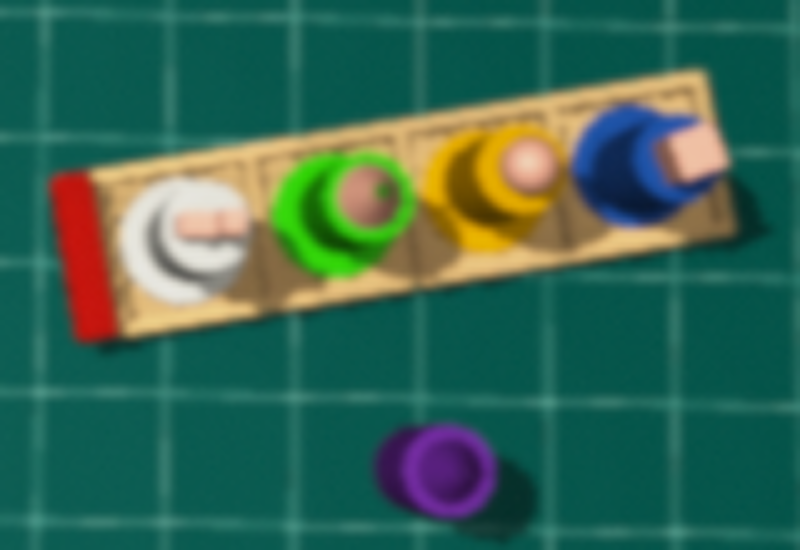

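The crop confirms it: the purple cup-like thing is outside the tray, and the handle with the cone in the tray, at px (351,188), is the green one. Next I check the handle positions from the casting tops against the bay centres computed from the tray pose.

```bash
python3 - <<'E'
from h import *
c=np.array([.508,-.1955]);a=np.radians(100.7);y=np.array([np.cos(a),np.sin(a)])
for n,uv,z,k in[("white",(317,194.4),.088,.09),("green",(351,188),.09,.03),("yellow",(381,182.6),.0795,-.03),("blue",(414.4,180.6),.09,-.09)]:
    print(n,"cast",ray("top",uv,z).round(4)[:2],"bay",(c+k*y).round(4))
im=cv2.imread("pics/top0.png")
r=np.array([.527,.2152]);b=np.radians(-4.2);yr=np.array([np.cos(b),np.sin(b)])
for o,d,z in((c,y,.01),(r,yr,.007)):
    for k in(.09,.03,-.03,-.09):
        u=proj("top",[*(o+k*d),z]);cv2.circle(im,tuple(np.round(u*16).astype(int).tolist()),12,(255,0,255),-1,cv2.LINE_AA,4)
A=cv2.resize(im[95:250,110:190],None,fx=3.5,fy=3.5);B=cv2.resize(im[150:230,275:435],None,fx=3,fy=3)
o=np.zeros((545,770,3),np.uint8);o[:A.shape[0],:A.shape[1]]=A;o[:B.shape[0],285:285+B.shape[1]]=B
cv2.imwrite("pics/c2.png",o)
E
```

```text
white cast [ 0.4918 -0.1076] bay [ 0.4913 -0.1071]
green cast [ 0.5044 -0.1682] bay [ 0.5024 -0.166 ]
yellow cast [ 0.5165 -0.2249] bay [ 0.5136 -0.225 ]
blue cast [ 0.5202 -0.2824] bay [ 0.5247 -0.2839]
```

View pics/c2.png

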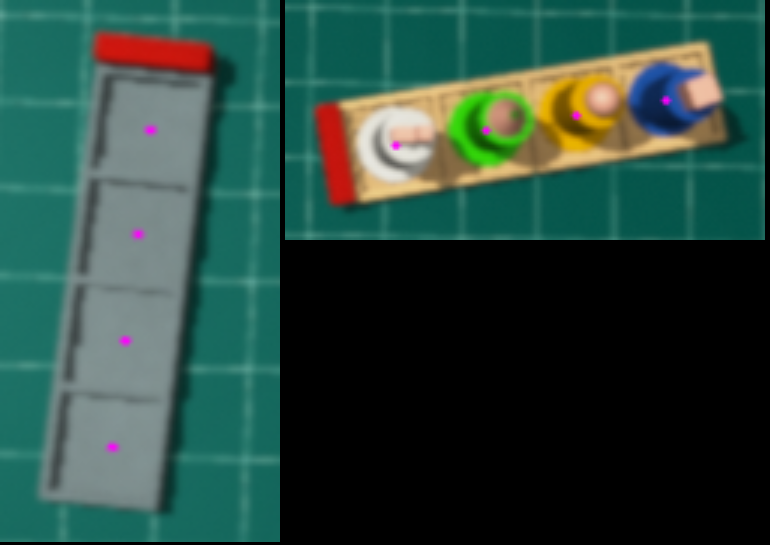

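Markers sit at the bay centres, at crop px (151,130), (138,234), (125,341) and (112,447) on the rack. The castings agree with the tray bays within 5 mm. Moving over the white handle.

```bash
python3 -m inch '[[20,-43,0,-4],[45,-97,0,-12],[70,-150,0,-20],[95,-204,0,-28],[120,-258,0,-36],[145,-311,0,-44],[165,-354,0,-51],[180,-387,0,-57.5]]' 85
python3 -m inch '[[20,-43,0,0],[45,-97,0,0],[70,-150,0,0],[90,-193,0,0],[102,-220,0,0],[107.5,-230.5,0,0],[107.5,-230.5,0,0],[107.5,-230.5,0,0]]'
```

```text
clock: 1.1
eef_pos: [0.3845, 0.1217, 0.2311]
ee_rot: [180.0, -0.0, -79.6]
contact_force: [-0.2, -0.3, -0.0]
finger_gap: 0.0851
grasp_force: 0.0
clock: 2.1
eef_pos: [0.4916, -0.106, 0.2313]
ee_rot: [-180.0, 0.0, -79.3]
contact_force: [-0.2, 1.1, -1.1]
finger_gap: 0.0847
grasp_force: 0.0
```

```bash
python3 -m inch '[[0,-1,-30,0],[0,-1,-70,0],[0,-1,-110,0],[0,-1,-145,0],[0,-1,-175,0],[0,-1,-195,0],[0,-1,-203,0],[0,-1,-203,0]]'
python3 -m inch '[[0,0,0,0],[0,0,0,0],[0,0,0,0],[0,0,0,0],[0,0,0,0],[0,0,0,0],[0,0,0,0],[0,0,0,0]]' 20 40
```

```text
clock: 3.1
eef_pos: [0.4919, -0.1074, 0.0285]
ee_rot: [180.0, -0.0, -79.3]
contact_force: [-0.9, -0.9, -0.0]
finger_gap: 0.0847
grasp_force: 0.0
clock: 4.1
eef_pos: [0.4924, -0.108, 0.0289]
ee_rot: [-179.9, -0.0, -79.3]
contact_force: [-1.9, 0.8, 5.4]
finger_gap: 0.0327
grasp_force: 39.7
```

```bash
python3 -m inch '[[0,0,5,0],[0,0,15,0],[0,0,35,0],[0,0,60,0],[0,0,85,0],[0,0,105,0],[0,0,117,0],[0,0,120,0]]'
python3 -m inch '[[-2,15,0,4],[-8,50,0,14],[-16,95,0,24],[-24,145,0,34],[-32,195,0,44],[-41,245,0,54],[-48,285,0,64],[-52,312,0,72]]'
python3 -m inch '[[-54,325,0,75],[-54.5,329.5,0,75.1],[-54.5,329.5,0,75.1],[-54.5,329.5,0,75.1],[-54.5,329.5,0,75.1],[-54.5,329.5,0,75.1],[-54.5,329.5,0,75.1],[-54.5,329.5,0,75.1]]'
```

```text
clock: 5.1
eef_pos: [0.4921, -0.1079, 0.1489]
ee_rot: [-179.9, -0.0, -79.3]
contact_force: [0.0, -0.5, -1.2]
finger_gap: 0.0329
grasp_force: 39.7
clock: 6.1
eef_pos: [0.4389, 0.2056, 0.1474]
ee_rot: [179.9, 0.1, -7.0]
contact_force: [0.4, -0.3, -1.1]
finger_gap: 0.0334
grasp_force: 39.7
clock: 7.1
eef_pos: [0.3849, 0.5334, 0.1468]
ee_rot: [-180.0, 0.1, 67.7]
contact_force: [1.3, -0.2, -1.0]
finger_gap: 0.0331
grasp_force: 39.8
```

Rows count from each call's own start, so I overshot in free air with no contact. Going back over the bay.

```bash
python3 -m inch '[[3,-20,0,-5],[10,-60,0,-15],[19,-115,0,-25],[28,-170,0,-35],[37,-220,0,-45],[44,-265,0,-55],[50,-300,0,-65],[52,-312,0,-72]]'
python3 -m inch '[[0,0,0,0],[0,0,-20,0],[0,0,-50,0],[0,0,-80,0],[0,0,-100,0],[0,0,-110,0],[0,0,-110,0],[0,0,-110,0]]'
```

```text
clock: 8.1
eef_pos: [0.4372, 0.2191, 0.1483]
ee_rot: [180.0, 0.0, -4.9]
contact_force: [-0.1, 0.5, -0.9]
finger_gap: 0.0329
grasp_force: 39.9
clock: 9.1
eef_pos: [0.438, 0.2222, 0.0391]
ee_rot: [-179.9, -0.1, -4.2]
contact_force: [-0.1, 0.2, 0.1]
finger_gap: 0.033
grasp_force: 39.9
```

```bash
python3 -m inch '[[0,0,-3,0],[0,0,-6,0],[0,0,-9,0],[0,0,-11,0],[0,0,-12,0],[0,0,-13,0],[0,0,-13.5,0],[0,0,-13.5,0]]'
python3 - <<'E'
from h import *
for n,b in(("top",(90,80,220,250)),("side",(180,130,310,190))):
    im=cv2.cvtColor(capture(n),cv2.COLOR_RGB2BGR);x0,y0,x1,y1=b
    globals()[n]=cv2.resize(im[y0:y1,x0:x1],(390,(y1-y0)*390//(x1-x0)))
o=np.zeros((520,790,3),np.uint8);o[:top.shape[0],:390]=top;o[:side.shape[0],400:]=side
cv2.imwrite("pics/c3.png",o)
E
```

```text
clock: 10.1
eef_pos: [0.4374, 0.2216, 0.0259]
ee_rot: [180.0, -0.0, -4.2]
contact_force: [-4.3, -1.1, 9.7]
finger_gap: 0.0334
grasp_force: 40.8
```

View pics/c3.png

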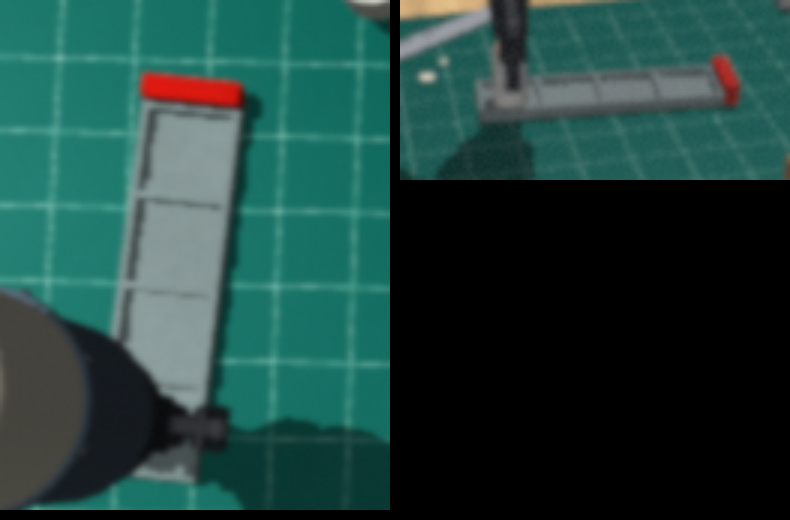

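The side view shows the handle standing in the end bay at crop px (508,95). The contact force of 9.7 N says it is on the floor. Releasing, then on to green.

```bash
python3 -m inch '[[0,0,0,0],[0,0,0,0],[0,0,0,0],[0,0,0,0],[0,0,0,0],[0,0,0,0],[0,0,0,0],[0,0,0,0]]' 85
python3 -m inch '[[0,0,5,0],[0,0,20,0],[0,0,45,0],[0,0,75,0],[0,0,105,0],[0,0,125,0],[0,0,134,0],[0,0,134,0]]'
python3 -m inch '[[4,-25,0,-5],[13,-75,0,-15],[22,-130,0,-25],[32,-188,0,-35],[42,-246,0,-45],[52,-304,0,-55],[61,-358,0,-65],[66,-389,0,-75.1]]'
```

```text
clock: 11.2
eef_pos: [0.4374, 0.2216, 0.0248]
ee_rot: [-180.0, 0.0, -4.2]
contact_force: [-0.5, -0.2, -0.0]
finger_gap: 0.0851
grasp_force: 0.0
clock: 12.2
eef_pos: [0.4374, 0.2218, 0.159]
ee_rot: [-180.0, -0.0, -4.2]
contact_force: [-0.0, 0.2, 0.0]
finger_gap: 0.085
grasp_force: 0.0
clock: 13.2
eef_pos: [0.5027, -0.1697, 0.1572]
ee_rot: [179.9, 0.0, -79.8]
contact_force: [-0.7, 0.5, 0.1]
finger_gap: 0.085
grasp_force: 0.0
```

```bash
python3 -m inch '[[0,0,0,0],[0,0,-25,0],[0,0,-55,0],[0,0,-85,0],[0,0,-110,0],[0,0,-127,0],[0,0,-131.5,0],[0,0,-131.5,0]]'
python3 - <<'E'
from h import *
for n,b in(("top",(90,80,220,250)),("side",(180,130,360,310))):
    im=cv2.cvtColor(capture(n),cv2.COLOR_RGB2BGR);x0,y0,x1,y1=b
    globals()[n]=cv2.resize(im[y0:y1,x0:x1],(390,(y1-y0)*390//(x1-x0)))
o=np.zeros((520,790,3),np.uint8);o[:top.shape[0],:390]=top;o[:side.shape[0],400:]=side
cv2.imwrite("pics/c4.png",o)
E
```

```text
clock: 14.2
eef_pos: [0.5033, -0.1669, 0.0272]
ee_rot: [180.0, 0.0, -79.2]
contact_force: [-0.4, -0.0, 0.7]
finger_gap: 0.0851
grasp_force: 0.0
```

View pics/c4.png

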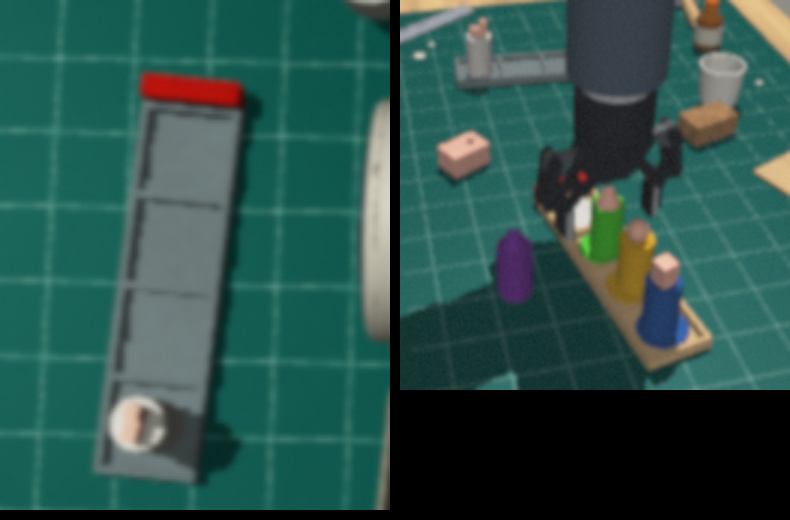

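White stands in the end bay (crop px (138,424)), and the fingers straddle green. Gripping green, and checking where white stands.

```bash
python3 -m inch '[[0,0,0,0],[0,0,0,0],[0,0,0,0],[0,0,0,0],[0,0,0,0],[0,0,0,0],[0,0,0,0],[0,0,0,0]]' 20 40
python3 -m inch '[[0,0,5,0],[0,0,15,0],[0,0,35,0],[0,0,60,0],[0,0,90,0],[0,0,112,0],[0,0,128,0],[0,0,130,0]]'
python3 - <<'E'
from h import *
print("white top",ray("top",(136.2,221.3),.065).round(4),"want .4372 .2218")
E
python3 -m inch '[[0,20,0,5],[-1,70,0,15],[-2,125,0,25],[-3,183,0,35],[-4,240,0,45],[-5,300,0,55],[-6,355,0,65],[-6,384,0,75]]'
python3 -m inch '[[0,0,0,0],[0,0,-20,0],[0,0,-50,0],[0,0,-85,0],[0,0,-110,0],[0,0,-120,0],[0,0,-120,0],[0,0,-120,0]]'
python3 -m inch '[[0,0,-3,0],[0,0,-6,0],[0,0,-9,0],[0,0,-11,0],[0,0,-12,0],[0,0,-13,0],[0,0,-13,0],[0,0,-13,0]]'
```

```text
clock: 15.3
eef_pos: [0.5037, -0.1675, 0.0276]
ee_rot: [-180.0, -0.0, -79.3]
contact_force: [0.2, 0.4, 5.7]
finger_gap: 0.0332
grasp_force: 39.7
clock: 16.3
eef_pos: [0.5039, -0.1674, 0.1587]
ee_rot: [-179.9, -0.0, -79.3]
contact_force: [0.2, -0.1, -1.0]
finger_gap: 0.0333
grasp_force: 39.8
white top [0.4377 0.2183 0.065 ] want .4372 .2218
clock: 17.3
eef_pos: [0.4964, 0.219, 0.1562]
ee_rot: [180.0, 0.1, -3.9]
contact_force: [0.4, -0.3, 0.0]
finger_gap: 0.033
grasp_force: 39.8
clock: 18.3
eef_pos: [0.4982, 0.2168, 0.0384]
ee_rot: [-179.9, -0.1, -4.3]
contact_force: [0.4, -1.2, 0.1]
finger_gap: 0.033
grasp_force: 39.8
clock: 19.3
eef_pos: [0.4975, 0.2166, 0.0246]
ee_rot: [-180.0, -0.0, -4.3]
contact_force: [-1.1, -1.1, 3.9]
finger_gap: 0.0333
grasp_force: 40.2
```

```bash
python3 -m inch '[[0,0,0,0],[0,0,0,0],[0,0,0,0],[0,0,0,0],[0,0,0,0],[0,0,0,0],[0,0,0,0],[0,0,0,0]]' 85
python3 -m inch '[[0,0,5,0],[0,0,20,0],[0,0,45,0],[0,0,75,0],[0,0,105,0],[0,0,125,0],[0,0,134,0],[0,0,134,0]]'
python3 -m inch '[[1,-30,0,-5],[3,-85,0,-15],[6,-145,0,-25],[8,-205,0,-35],[11,-265,0,-45],[13,-325,0,-55],[15,-385,0,-65],[17.5,-442,0,-75]]'
python3 -m inch '[[0,0,0,0],[0,0,-25,0],[0,0,-55,0],[0,0,-85,0],[0,0,-110,0],[0,0,-127,0],[0,0,-131,0],[0,0,-131,0]]'
python3 - <<'E'
from h import *
for n,b in(("top",(90,80,220,250)),("side",(180,130,360,310))):
    im=cv2.cvtColor(capture(n),cv2.COLOR_RGB2BGR);x0,y0,x1,y1=b
    globals()[n]=cv2.resize(im[y0:y1,x0:x1],(390,(y1-y0)*390//(x1-x0)))
o=np.zeros((520,790,3),np.uint8);o[:top.shape[0],:390]=top;o[:side.shape[0],400:]=side
cv2.imwrite("pics/c5.png",o)
E
```

```text
clock: 20.3
eef_pos: [0.4974, 0.2166, 0.0243]
ee_rot: [180.0, 0.0, -4.3]
contact_force: [-0.8, 0.3, -0.3]
finger_gap: 0.0852
grasp_force: 0.0
clock: 21.3
eef_pos: [0.4975, 0.2168, 0.1589]
ee_rot: [-179.9, -0.1, -4.3]
contact_force: [0.4, 1.6, -0.5]
finger_gap: 0.085
grasp_force: 0.0
clock: 22.3
eef_pos: [0.5141, -0.2273, 0.1572]
ee_rot: [179.9, 0.0, -79.7]
contact_force: [1.9, 0.4, 0.2]
finger_gap: 0.0849
grasp_force: 0.0
clock: 23.3
eef_pos: [0.5148, -0.225, 0.0272]
ee_rot: [180.0, 0.0, -79.3]
contact_force: [-0.0, 0.7, 0.6]
finger_gap: 0.0852
grasp_force: 0.0
```

View pics/c5.png

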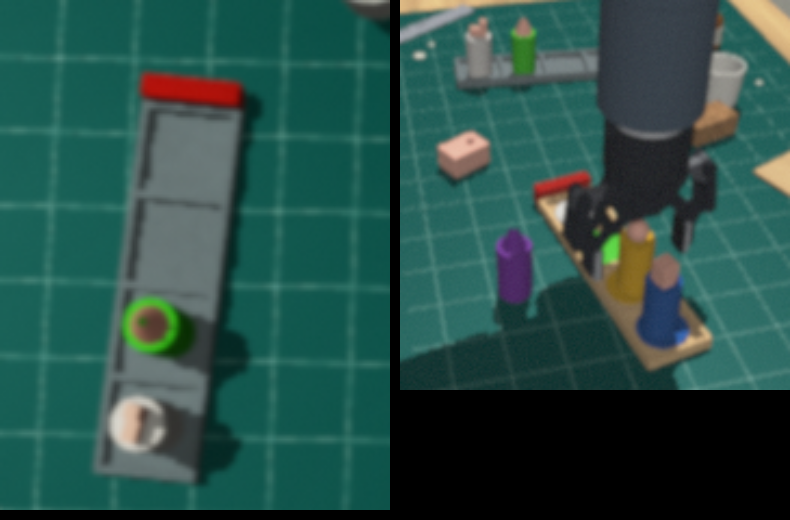

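White and green stand in the two bays farthest from red (crop px (138,424) and (151,325)), and the fingers straddle yellow. Carrying yellow.

```bash
python3 -m inch '[[0,0,0,0],[0,0,0,0],[0,0,0,0],[0,0,0,0],[0,0,0,0],[0,0,0,0],[0,0,0,0],[0,0,0,0]]' 20 40
python3 -m inch '[[0,0,5,0],[0,0,15,0],[0,0,35,0],[0,0,60,0],[0,0,90,0],[0,0,112,0],[0,0,128,0],[0,0,130,0]]'
python3 -m inch '[[2,25,0,5],[7,80,0,15],[13,140,0,25],[19,200,0,35],[25,260,0,45],[31,320,0,55],[38,385,0,65],[42,437,0,75]]'
python3 -m inch '[[0,0,0,0],[0,0,-20,0],[0,0,-50,0],[0,0,-85,0],[0,0,-110,0],[0,0,-120,0],[0,0,-120,0],[0,0,-120,0]]'
python3 -m inch '[[0,0,-3,0],[0,0,-6,0],[0,0,-9,0],[0,0,-11,0],[0,0,-12,0],[0,0,-13,0],[0,0,-13,0],[0,0,-13,0]]'
```

```text
clock: 24.4
eef_pos: [0.5151, -0.2255, 0.0276]
ee_rot: [-180.0, -0.0, -79.3]
contact_force: [-1.3, 0.6, 5.3]
finger_gap: 0.0332
grasp_force: 39.7
clock: 25.4
eef_pos: [0.5155, -0.2255, 0.1587]
ee_rot: [-179.9, -0.1, -79.3]
contact_force: [-1.4, -0.2, -1.2]
finger_gap: 0.0331
grasp_force: 39.8
clock: 26.4
eef_pos: [0.5563, 0.2137, 0.1564]
ee_rot: [180.0, 0.1, -4.0]
contact_force: [0.6, -0.8, -0.3]
finger_gap: 0.0327
grasp_force: 39.7
clock: 27.4
eef_pos: [0.5577, 0.2118, 0.0385]
ee_rot: [-179.9, -0.1, -4.3]
contact_force: [0.1, -0.0, -0.2]
finger_gap: 0.0332
grasp_force: 39.9
clock: 28.4
eef_pos: [0.557, 0.2116, 0.0247]
ee_rot: [-180.0, -0.0, -4.3]
contact_force: [-2.4, -0.7, 3.0]
finger_gap: 0.0333
grasp_force: 40.3
```

```bash
python3 -m inch '[[0,0,0,0],[0,0,0,0],[0,0,0,0],[0,0,0,0],[0,0,0,0],[0,0,0,0],[0,0,0,0],[0,0,0,0]]' 85
python3 -m inch '[[0,0,5,0],[0,0,20,0],[0,0,45,0],[0,0,75,0],[0,0,105,0],[0,0,125,0],[0,0,134,0],[0,0,134,0]]'
python3 -m inch '[[-2,-40,0,-5],[-6,-100,0,-15],[-10,-160,0,-25],[-14,-220,0,-35],[-18,-280,0,-45],[-22,-340,0,-55],[-26,-400,0,-65],[-30,-460,0,-75]]'
python3 -m inch '[[-4.5,-35,0,0],[-4.5,-35,0,0],[-4.5,-35,-25,0],[-4.5,-35,-60,0],[-4.5,-35,-95,0],[-4.5,-35,-122,0],[-4.5,-35,-131,0],[-4.5,-35,-131,0]]'
python3 - <<'E'
from h import *
for n,b in(("top",(90,80,220,250)),("side",(180,130,360,310))):
    im=cv2.cvtColor(capture(n),cv2.COLOR_RGB2BGR);x0,y0,x1,y1=b
    globals()[n]=cv2.resize(im[y0:y1,x0:x1],(390,(y1-y0)*390//(x1-x0)))
o=np.zeros((520,790,3),np.uint8);o[:top.shape[0],:390]=top;o[:side.shape[0],400:]=side
cv2.imwrite("pics/c6.png",o)
E
```

```text
clock: 29.4
eef_pos: [0.5569, 0.2116, 0.0243]
ee_rot: [-180.0, -0.0, -4.3]
contact_force: [-0.5, -0.0, 0.1]
finger_gap: 0.085
grasp_force: 0.0
clock: 30.4
eef_pos: [0.5571, 0.2117, 0.159]
ee_rot: [-179.9, -0.1, -4.3]
contact_force: [0.5, 0.4, -0.4]
finger_gap: 0.0846
grasp_force: 0.0
clock: 31.4
eef_pos: [0.526, -0.2501, 0.1572]
ee_rot: [179.9, 0.1, -79.6]
contact_force: [2.3, 0.6, -0.5]
finger_gap: 0.0849
grasp_force: 0.0
clock: 32.4
eef_pos: [0.5223, -0.2829, 0.0271]
ee_rot: [179.9, 0.0, -79.3]
contact_force: [-0.3, -0.4, 0.8]
finger_gap: 0.0847
grasp_force: 0.0
```

View pics/c6.png

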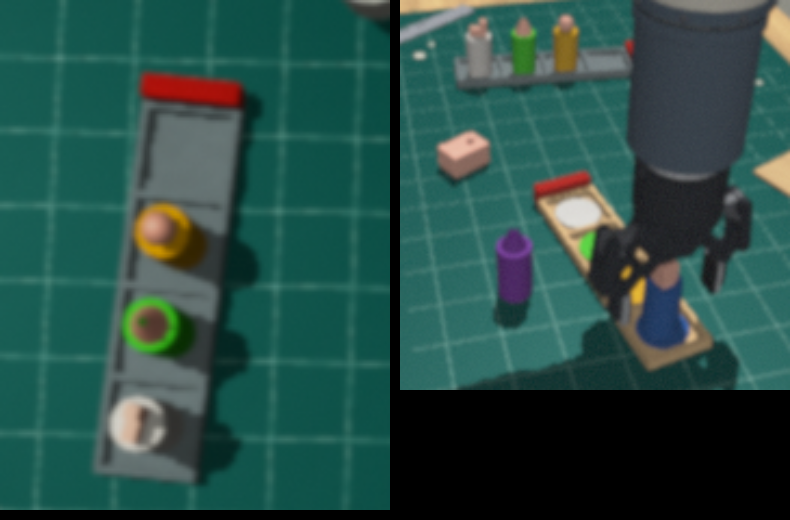

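Three stand in place (crop px (162,231), (151,325), (138,424)), and the fingers straddle blue.

```bash
python3 -m inch '[[0,0,0,0],[0,0,0,0],[0,0,0,0],[0,0,0,0],[0,0,0,0],[0,0,0,0],[0,0,0,0],[0,0,0,0]]' 20 40
python3 -m inch '[[0,0,5,0],[0,0,15,0],[0,0,35,0],[0,0,60,0],[0,0,90,0],[0,0,112,0],[0,0,128,0],[0,0,130,0]]'
python3 -m inch '[[4,25,0,5],[15,80,0,15],[27,140,0,25],[39,200,0,35],[51,260,0,45],[63,320,0,55],[75,385,0,65],[86,445,0,75]]'
python3 -m inch '[[8,46.5,0,0],[8,46.5,0,0],[8,46.5,-15,0],[8,46.5,-50,0],[8,46.5,-85,0],[8,46.5,-112,0],[8,46.5,-120,0],[8,46.5,-120,0]]'
python3 -m inch '[[0,0,-3,0],[0,0,-6,0],[0,0,-9,0],[0,0,-11,0],[0,0,-12,0],[0,0,-13,0],[0,0,-13,0],[0,0,-13,0]]'
```

```text
clock: 33.5
eef_pos: [0.5227, -0.2836, 0.0278]
ee_rot: [-180.0, -0.0, -79.3]
contact_force: [-2.0, 0.9, 5.6]
finger_gap: 0.0333
grasp_force: 39.7
clock: 34.5
eef_pos: [0.5229, -0.2835, 0.1583]
ee_rot: [-179.9, -0.0, -79.3]
contact_force: [-0.6, -0.6, -2.1]
finger_gap: 0.0333
grasp_force: 39.8
clock: 35.5
eef_pos: [0.6075, 0.1615, 0.156]
ee_rot: [180.0, 0.1, -4.0]
contact_force: [0.6, -0.8, -1.8]
finger_gap: 0.0331
grasp_force: 39.7
clock: 36.5
eef_pos: [0.6159, 0.2051, 0.037]
ee_rot: [180.0, 0.0, -4.4]
contact_force: [-0.1, -0.1, -0.1]
finger_gap: 0.0332
grasp_force: 39.9
clock: 37.5
eef_pos: [0.6161, 0.2061, 0.0248]
ee_rot: [-180.0, -0.0, -4.3]
contact_force: [-2.4, -1.1, 4.1]
finger_gap: 0.0333
grasp_force: 40.3
```

```bash
python3 -m inch '[[0,0,0,0],[0,0,0,0],[0,0,0,0],[0,0,0,0],[0,0,0,0],[0,0,0,0],[0,0,0,0],[0,0,0,0]]' 85
python3 -m inch '[[0,0,5,0],[0,0,20,0],[0,0,45,0],[0,0,75,0],[0,0,105,0],[0,0,125,0],[0,0,134,0],[0,0,134,0]]'
python3 -m inch '[[-10,-20,0,0],[-30,-60,0,0],[-50,-100,0,0],[-70,-140,0,0],[-90,-180,0,0],[-105,-210,0,0],[-110,-220,0,0],[-110,-220,0,0]]'
python3 - <<'E'
from h import *
for n,b in(("top",(90,80,220,250)),("side",(180,130,310,190))):
    im=cv2.cvtColor(capture(n),cv2.COLOR_RGB2BGR);x0,y0,x1,y1=b
    globals()[n]=cv2.resize(im[y0:y1,x0:x1],(390,(y1-y0)*390//(x1-x0)))
    if n=="top":
        hsv=cv2.cvtColor(im,cv2.COLOR_BGR2HSV);H,S=hsv[...,0],hsv[...,1]
        r=np.array([.527,.2152]);a=np.radians(-4.2);M=np.array([[-np.sin(a)*-1*-1,0],[0,0]])
        ey=np.array([np.cos(a),np.sin(a)]);ex=np.array([ey[1],-ey[0]])
        for c,h0,h1 in(("green",50,68),("yellow",18,28),("blue",105,125)):
            q=cv2.minEnclosingCircle(big(((H>h0)&(H<h1)&(S>150)).astype(np.uint8),(115,95,185,250)))
            p=ray("top",q[0],.06)[:2]-r;print(c,q,"rack xy mm",np.round([p@ex*1e3,p@ey*1e3],1))
o=np.zeros((520,790,3),np.uint8);o[:top.shape[0],:390]=top;o[:side.shape[0],400:]=side
cv2.imwrite("pics/c7.png",o)
E
```

```text
clock: 38.5
eef_pos: [0.616, 0.206, 0.0243]
ee_rot: [-180.0, -0.0, -4.3]
contact_force: [0.9, 0.8, 0.6]
finger_gap: 0.0847
grasp_force: 0.0
clock: 39.5
eef_pos: [0.6162, 0.2062, 0.159]
ee_rot: [-180.0, -0.1, -4.3]
contact_force: [0.4, -0.2, -0.0]
finger_gap: 0.0851
grasp_force: 0.0
clock: 40.5
eef_pos: [0.5058, -0.0142, 0.1579]
ee_rot: [180.0, 0.0, -4.4]
contact_force: [-0.0, 1.0, -0.6]
finger_gap: 0.0849
grasp_force: 0.0Traceback (most recent call last):
  File "<stdin>", line 10, in <module>
  File "h.py", line 13, in big
    return max(c,key=cv2.contourArea)
ValueError: max() iterable argument is empty
```

```bash
python3 -m inch '[[-5,-20,0,0],[-5,-60,0,0],[-5,-100,0,0],[-5,-140,0,0],[-5,-170,0,0],[-5,-170,0,0],[-5,-170,0,0],[-5,-170,0,0]]'
python3 - <<'E'
from h import *
for n,b in(("top",(90,80,220,250)),("side",(180,130,310,190))):
    im=cv2.cvtColor(capture(n),cv2.COLOR_RGB2BGR);x0,y0,x1,y1=b
    globals()[n]=cv2.resize(im[y0:y1,x0:x1],(390,(y1-y0)*390//(x1-x0)))
o=np.zeros((520,790,3),np.uint8);o[:top.shape[0],:390]=top;o[:side.shape[0],400:]=side
cv2.imwrite("pics/c8.png",o)
E
```

```text
clock: 41.55
eef_pos: [0.5014, -0.1829, 0.1582]
ee_rot: [-180.0, 0.0, -4.2]
contact_force: [-0.2, 0.1, -0.1]
finger_gap: 0.0847
grasp_force: 0.0
```

View pics/c8.png

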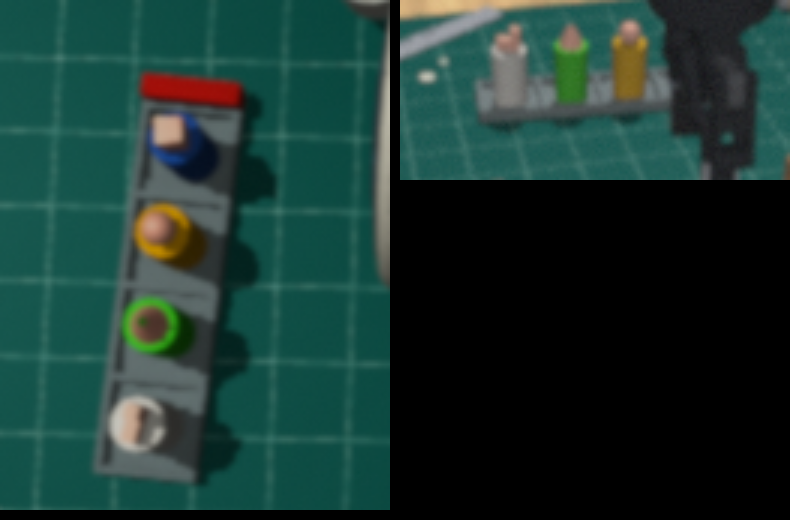

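All four stand upright, blue at crop px (175,138), yellow (162,231), green (151,325) and white (138,424). A numeric check of the cylinder tops in the rack frame, before I hand in.

```bash
python3 - <<'E'
from h import *
r=np.array([.527,.2152]);a=np.radians(-4.2);ey=np.array([np.cos(a),np.sin(a)]);ex=np.array([ey[1],-ey[0]])
for n,u in dict(blue=(175,138),yellow=(162,231),green=(151,325),white=(138,424)).items():
    p=ray("top",(90+u[0]/3,80+u[1]/3),.065)[:2]-r;print(n,np.round([p@ex*1e3,p@ey*1e3],1))
E
```

```text
blue [ 4.6 88.2]
yellow [ 3.5 29.6]
green [  3.7 -28.7]
white [  3.1 -89.4]
```

Every handle is within 5 mm of its bay centre, and the tolerance is 13 mm.

```bash
python3 -c "
from rig import *
print(job_done())"
```

```text
the job is handed in; nothing more can be done
None
```

All four handles stand upright and released in the spray rack in reverse order (blue, yellow, green, white from the red end), each measured within 5 mm of its bay centre, and the job was handed in at about 42 s; no verdict was returned.

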